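# Tap the boss of a block to full depth, half a turn on, a quarter back

### The job

Press the vice's clamp lever fully down so that the block is held, then take the crank's grip and work the tap clockwise to the very bottom: about half a turn on, or less if you feel it bind, then a full quarter turn back to clear it, and so on again until it stops on the bottom. Never force the crank once it binds or stops, and disturb nothing else on the bench; at the end let go, with the tap left at the bottom and the block still clamped.

Things in the scene. Friction and masses are not known exactly. Their poses are not given: they have to be found in the camera images.
- stand: Grey bench tapping stand, fixed to the bench: base plate 220 x 170 x 18 mm, a steel column at its +x end, an overhanging head (top at 173 mm) and a small vice holding an aluminium block under the vertical tap. Origin at bench height on the spindle (tap) axis; z up; the clamp lever lies on its -y side, the column on its +x side.
- axis (a point): Point on the vertical spindle axis at the top face of the crank's bar, 199 mm above the bench: the centre of the circle (radius 60 mm) on which the grip goes round.
- grip_centre (a point): Centre of the crank's upright round black grip (diameter 22 mm, 42 mm tall, its top 243 mm above the bench), 60 mm from the spindle axis, 223 mm above the bench. The grip spins freely on its own pin, so it can be held and carried round the circle without turning the hand.
- tap (a joint): Turn of the tap, rad, growing clockwise seen from above; starts between -0.2 and 0.2 (at 0, with a relaxed crank, the grip lies on the stand's +y side of the axis) and stops hard on the bottom of the hole at 5.5. It turns against a steady drag of about 0.25 N m (4 N at the grip) and stays where it is left.
- boss (a point): Mouth of the hole in the round boss (26 mm wide) on the aluminium block, 66 mm up, on the axis. Chips bind the tap hard at an unseen place between tap 2.3 and 2.9, and again 1.25 beyond that place. Turning on to within 0.35 of a binding place and then back to 1.15 or more short of it clears it; a full quarter back from the bind is enough. After two clearings it runs to the bottom.
- crank (a joint): Wind-up of the spring in the crank's head, rad: crank angle minus tap angle, positive when turned clockwise; the spring gives 4 N m per rad. About 0.06 while running forward, -0.06 while running back, 0 when relaxed. More than 0.3 (1.2 N m, 20 N at the grip) either way is overload and would snap the tap.
- clamp (a joint): Clamp lever of the vice, rad: 0 standing up (its rod 37 degrees above level), 0.62 its stop, pressed down nearly level = clamped. It is stiff (0.28 N m, about 5 N at the press spot) and stays where it is left; hinge axis along the stand's x.
- clamp_tip (a point): Round end of the clamp lever's plain steel rod (14 mm thick, 100 mm from hinge to this point; the hinge lies 75 mm from the spindle axis towards the stand's -y, 50 mm above the bench).
- press_spot (a point): Fixed point, 50 mm above the bench, 133 mm from the spindle axis towards the stand's -y, 58 mm beyond the lever's hinge: pushing straight down above it carries the lever all the way to its stop. The top of the rod there is 103 mm above the bench with the lever up and 59 mm with it down.
- oil: Small white oil bottle with a black cap, 38 mm wide, 75 mm tall, beside the stand; leave it alone. Origin under its centre.
- nut_a: Round steel nut blank, 32 mm across, 14 mm tall, lying by the stand; leave it alone. Origin under its centre.
- nut_b: The second such nut blank; leave it alone.
- vial_a: Glass vial, 22 mm wide, 45 mm tall with its cap, standing on the bench; leave it alone. Origin under its centre.
- vial_b: The second such vial; leave it alone.
- beaker: Glass beaker, 70 mm wide, 85 mm tall; leave it alone. Origin under its centre.

How it is judged (in metres and radians):
On the way, in this order (a step that is already met when the one before it is completed fails the run):
1. the clamp lever is pressed fully down (value of joint clamp above 0.53 rad), for 0.1 s.
2. the tap has been turned on about half a turn (value of joint tap above 2.2 rad), for 0.05 s.
3. the tap has been backed off a quarter turn (value of joint tap below 2.08 rad), for 0.05 s.
4. the tap has been turned on again by about half a turn (value of joint tap above 3.4 rad), for 0.05 s.
5. the tap has been backed off a quarter turn again (value of joint tap below 3.3 rad), for 0.05 s.
6. the tap has been turned on to the bottom (value of joint tap above 5.3 rad), for 0.1 s.
At the end, for the whole second after the job is handed in: The tap is at the bottom of the hole (within 0.25 rad of its stop at 5.5), at rest with the crank relaxed (wind-up under 0.1 rad), and the clamp lever is still down (above 0.52 rad, its stop being 0.62) (value of joint tap between 5.25 and 5.65 rad and value of joint clamp above 0.52 rad and value of joint crank between -0.1 and 0.1 rad and velocity of joint tap between -0.05 and 0.05 rad/s); the robot touches nothing.
It fails at once if the crank was forced: its spring wound up more than 0.3 rad (value of joint crank above 0.3 rad or value of joint crank below -0.3 rad).
It fails at once if the tap was turned with the block unclamped (value of joint clamp below 0.4 rad and value of joint tap above 0.8 rad).
It fails at once if something else on the bench was disturbed (moved over 20 mm) (distance of any of oil, nut_a, nut_b, vial_a, vial_b, beaker from where it was at the start of the episode above 0.02 m).
It also fails if it takes over 72 s, if anything falls off the work surface, if the arm or the gripper's body presses on something with over 40 N, if the wrist force passes 120 N, or if a joint passes its speed limit or range.

### The arm

A 7-joint arm with a two-finger parallel gripper is mounted at the origin on the work surface. World frame = base frame: x ahead of the robot, y to its left, z up, the work surface at z = 0. Lengths are in mm, angles in rad, forces in N, time in s.
With the tool pointing down it reaches from about 350 to 775 mm from the base axis. Payload 3.1 kg.
Tool frame: the origin (TCP) lies between the finger pads; the fingertips stand 22 mm ahead of it and the grasp point (between the pads) lies 3 mm ahead of it; z points along the fingers, y is the line along which they close (so a half turn about z gives the same grasp; the last joint's range is limited). The gripper opens to 85 mm and grips with 20 to 120 N. Pads are 22 mm wide; open, the fingers measure 114 mm over their backs; the gripper's body (76 mm by 85 mm) begins 54 mm behind the grasp point. The pads swing forward as they close: fully open they stand 13 mm farther back than shut.
Start: joints at [-1.18, 0.311, 0.014, 1.512, -0.004, 1.319, -0.027], TCP at [230.653, 499.315, 253.304] pointing down, gripper open.
Joint ranges: [-2.7, 2.7], [-0.3, 1.91], [-1.27, 1.3], [0.12, 2.57], [-1.44, 4.58], [0.2, 2.03], [-3.05, 3.05]. Speed limits (rad/s): [2.79, 2.79, 3.14, 3.14, 3.14, 3.14, 3.14].

### API

Orientations are given as a rotation vector (axis times angle).
In Python, from bench import env gives the robot as it stands.
- The arm moves only by the tool move_arm, never from a script. Its argument "plan" is text: rows parted by semicolons, each of 6 numbers parted by spaces: the shift along the tool's x, y, z each as a share of 150 mm, from -1 to 1, then the turn, a rotation vector about the tool's x, y, z each as a share of 4 degrees, from -1 to 1. In form: x y z ax ay az; .... A call has exactly 10 rows; each row shifts and turns the commanded pose from where the row before left it, along the tool's axes as they then stand; what a row does not reach is not made up. A row lasts 1/10 s, in which the tool goes at most 50 mm and 8.59 degrees, less where a joint would pass 70% of its speed; a pose out of reach is approached as far as the arm can. A call with a number of a shift or a turn outside -1 to 1 is refused whole. A call with a gripper value outside its range is refused whole. "jaw" is the closure, from 0 (fully open) to 1 (shut), set as the call begins (left out, the last holds). The fingers move at their own pace and stop on an object; "grip_force" is the grip in N (left out, the last holds). Time passes only in rows, so rows that do not move let the fingers close, or fill a call up. It gives the time, the measured TCP pose, the force, the opening and the grip force at its end, in the units of the state.
- env.state(): the state, without advancing time (a new reading comes with each control period).
- env.get_image(name): name is "scene" or "top" or "wrist"; returns a dict with "image" (420x560x3 uint8, red, green, blue), "fx", "fy", "cx", "cy" (pixels), "k1" (the pictures are not rectified: a ray, as slopes to the right and down, at radius r is drawn at 1 + k1 r^2 times it, then the intrinsics apply), "R" (3x3) and "t" (3): a world point X has camera coordinates R X + t. Camera axes: x right, y down, z forward; pixel columns grow to the right and rows downward; lengths in mm; the calibration is good to about 2 mm. A picture is of the moment at which its call begins. There is no depth.
- env.finish_job(): hands the job in; it is judged then, once.
Trained networks look in a picture, given as the dict that the camera call returned (one of the last four; its "shot" number tells which), for a name from the list of things; names that differ only in an ending like _2 or _b are one class to them, and where a whole thing is asked for, a point or a joint stands for the part that bears it (a point fixed in the world has none). Each returns a list of dicts, best first, with "score" (0 to 1); they miss things now and then, are a little off and sometimes report something else, mostly with a low value. They report only what shows in the picture. A call takes as long as a camera call.
- env.search_frame(label, picture): "position" ([column, row] as shares, 0 to 1, of the picture: columns of its width, rows of its height, amid what is visible of it).
- env.mark_of(label, picture): "position" ([column, row] as shares, 0 to 1, of the picture: columns of its width, rows of its height: a listed point, or the origin of a listed thing).
The state is a dict: "time_s": time; "joint_positions": joint angles; "joint_velocities": joint speeds; "tau": joint torques, N m; "tool_pos": TCP position; "eef_rot": TCP orientation; "ft_force": force on the tool from outside, world axes, zero at the start; "moment": the same for the moment, N m; "finger_gap": finger opening in mm; "grip_force": force on a finger pad.
Only numpy, scipy, OpenCV 4.12 (cv2) and the standard library are available. Lean on these libraries where they do the work, as an engineer would, in place of code of your own. Each camera call takes 0.05 s, during which the arm holds its last target. There are 200 camera calls.

## Working session

There is one attempt and no reset: what is moved stays moved. The work goes in short steps, Python scripts to look and compute and a tool call to move; the robot and the scene stay as the last step left them, time stands still between calls to the robot, and variables do not carry over. Pictures are saved under pics/ and viewed, at most 10 in all, crops included, and the job is handed in when it is done.

Besides the shell and the picture viewer there is one more tool, called after "Request:" as name(argument=value, ...) on one line, values as JSON. move_arm: Moves the arm, as the interface text tells. Its arguments: {"type":"object","properties":{"plan":{"type":"string"},"jaw":{"type":"number"},"grip_force":{"type":"number"}},"required":["plan"]}

```bash
mkdir -p pics; ls; cat > h.py <<'E'
import numpy as np, cv2
from scipy.optimize import least_squares
from scipy.spatial.transform import Rotation as Ro
from bench import env
def proj(p,X):
    c=np.asarray(p["R"])@np.asarray(X,float)+np.asarray(p["t"]).ravel()
    u=c[:2]/c[2]; u=u*(1+p["k1"]*(u@u))
    return np.array([p["fx"]*u[0]+p["cx"],p["fy"]*u[1]+p["cy"]])
def ray(p,pos):
    px=np.array(pos)*[560,420]
    d=np.array([(px[0]-p["cx"])/p["fx"],(px[1]-p["cy"])/p["fy"]]);u=d.copy()
    for _ in range(20): u=d/(1+p["k1"]*(u@u))
    R=np.asarray(p["R"]); return -R.T@np.asarray(p["t"]).ravel(), R.T@np.array([u[0],u[1],1])
def atz(p,pos,z):
    o,d=ray(p,pos); return o+d*(z-o[2])/d[2]
E
python3 - <<'E'
from h import *
print(env.state())
ps={}
for n in ["scene","top"]:
    p=env.get_image(n); ps[n]=p; cv2.imwrite(f"pics/{n}0.png",p["image"][:,:,::-1])
    for l,z in [("stand",0),("axis",199),("grip_centre",223),("boss",66),("clamp_tip",None),("press_spot",50),("oil",0),("nut_a",0),("vial_a",0),("beaker",0)]:
        for r in env.mark_of(l,p)[:3]:
            if r["score"]>.3: print(n,l,round(r["score"],2),np.round(np.array(r["position"])*[560,420]),np.round(atz(p,r["position"],z if z is not None else 110)))
a=cv2.hconcat([ps["scene"]["image"],ps["top"]["image"]])[:,:,::-1]
cv2.imwrite("pics/both.png",cv2.resize(a,(800,300)))
E
```

```text
pics
{'time_s': 0.0, 'joint_positions': array([-1.17971148,  0.31175118,  0.01399219,  1.51306197, -0.00440856,
        1.31917056, -0.02720529]), 'joint_velocities': array([-8.33272558e-04, -3.87289448e-05,  1.13603611e-03,  1.88003757e-03,
        2.25817869e-03, -8.51022549e-04,  6.23162782e-04]), 'tau': array([ 6.66236119e-04, -3.79915631e+01,  1.46364165e-01, -2.30583251e+01,
        1.20483449e-02,  1.34377283e-02, -2.16392340e-05]), 'tool_pos': array([230.37385075, 498.6892175 , 252.20500692]), 'eef_rot': array([-0.67432714, -3.06793696,  0.00364785]), 'ft_force': array([ 0.76081877, -0.41297761,  0.2814777 ]), 'moment': array([ 0.03173618, -0.00098734, -0.01251452]), 'grip_force': 0.0, 'finger_gap': 85.51996846847887}
scene stand 0.71 [319. 257.] [587. 102.   0.]
scene axis 0.84 [328. 190.] [596. 108. 199.]
scene grip_centre 0.51 [352. 174.] [608. 176. 223.]
scene grip_centre 0.39 [331. 209.] [686.  14. 223.]
scene boss 0.68 [324. 238.] [598. 103.  66.]
scene clamp_tip 0.67 [268. 233.] [540. -30. 110.]
scene press_spot 0.72 [277. 252.] [549. -10.  50.]
scene oil 0.82 [378. 24
[... 199 characters left out ...]
 -271.    0.]
scene beaker 0.56 [332. 209.] [441. 316.   0.]
top stand 0.78 [246. 197.] [586. 106.   0.]
top axis 0.94 [234. 181.] [588. 113. 199.]
top axis 0.46 [291. 209.] [528. -13. 199.]
top grip_centre 0.54 [209. 170.] [607. 162. 223.]
top grip_centre 0.47 [236. 185.] [576. 105. 223.]
top boss 0.92 [243. 194.] [582. 107.  66.]
top clamp_tip 0.64 [195. 172.] [629. 220. 110.]
top clamp_tip 0.49 [301. 211.] [533. -37. 110.]
top press_spot 0.96 [293. 210.] [545. -18.  50.]
top oil 0.79 [195. 170.] [658. 247.   0.]
top nut_a 0.64 [310. 184.] [619. -66.   0.]
top nut_a 0.58 [214. 223.] [515. 192.   0.]
top vial_a 0.6 [416. 231.] [ 495. -345.    0.]
top beaker 0.67 [163. 260.] [417. 327.   0.]
```

View pics/top0.png

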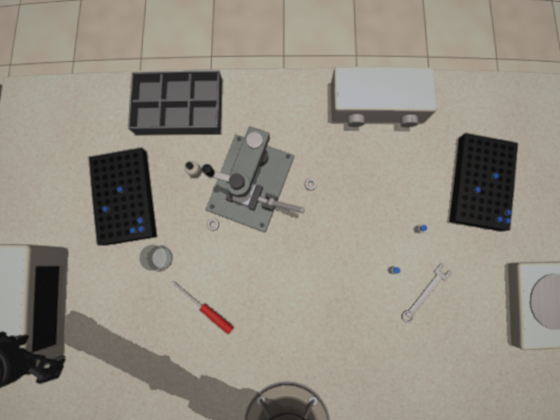

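View pics/scene0.png

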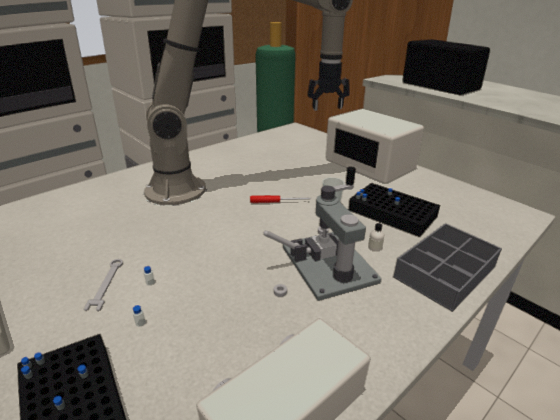

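The top view shows the stand with its axis at (237,181), the column at (255,140), the lever tip at (302,211) and the grip at (208,170). The scene view agrees: axis at (328,190), lever tip at (266,235). Next I fit the stand pose from both views.

```bash
cat >> h.py <<'E'
P={"stand":(0,0,0),"axis":(0,0,199),"boss":(0,0,66),"press_spot":(0,-133,50),"clamp_tip":(0,-75-100*np.cos(np.radians(37)),50+100*np.sin(np.radians(37)))}
def world(s,q):
    c,n=np.cos(s[2]),np.sin(s[2]); return np.array([s[0]+c*q[0]-n*q[1],s[1]+n*q[0]+c*q[1],q[2]])
def grip(s,a): return world(s,(60*np.sin(a),60*np.cos(a),223))
def cands(ps,labels):
    return [(p,l,[np.array(r["position"])*[560,420] for r in env.mark_of(l,p) if r["score"]>.3]) for p in ps for l in labels]
def fit(obs,x0):
    def f(s):
        out=[]
        for p,l,c in obs:
            X=grip(s,s[3]) if l=="grip_centre" else world(s,P[l])
            q=proj(p,X); 
            if c:
                e=min([v-q for v in c],key=np.linalg.norm); out+=list(e)
        return np.array(out+[(s[3])*2])
    r=least_squares(f,x0,loss="soft_l1",f_scale=2.); return r.x,f(r.x)
E
python3 - <<'E'
from h import *
ps=[env.get_image(n) for n in ["scene","top"]]
o=cands(ps,list(P)+["grip_centre"])
s,e=fit(o,[588,108,-.31,0]); print(np.round(s,3),np.round(e,1))
st=env.state();R=Ro.from_rotvec(st["eef_rot"]).as_matrix();print(np.round(R,3))
print("press",world(s,P["press_spot"]),"grip",grip(s,s[3]))
d=world(s,P["press_spot"])-st["tool_pos"];d[2]=0;print(R.T@d/150)
p=env.get_image("wrist");print(np.round(-np.asarray(p["R"]).T@np.asarray(p["t"]).ravel()-st["tool_pos"]),np.round(p["R"],2),p["fx"])
E
```

```text
[ 5.88554e+02  1.11066e+02 -3.03000e-01  9.30000e-02] [-3.   1.   1.2  1.3  3.7  3.2  2.   0.1 -0.6  1.5  1.5  0.2 -1.   2.1
 -1.6  0.2  2.5  1.   0.2 -1.8 -0.9  5.   2.4  1.7  0.2]
[[-0.908  0.419  0.   ]
 [ 0.419  0.908  0.   ]
 [-0.     0.    -1.   ]]
press [548.8150367  -15.85822386  50.        ] grip [611.70470657 166.41998426 223.        ]
[-3.36577538e+00 -2.22854757e+00  5.64864564e-06]
[-76.  34. 120.] [[ 0.42  0.91  0.  ]
 [ 0.86 -0.4   0.32]
 [ 0.29 -0.14 -0.95]] 352.22543272851374
```

Request:
move_arm(plan="-.24 -.16 -.02 0 0 0;-.24 -.16 -.02 0 0 0;-.24 -.16 -.02 0 0 0;-.24 -.16 0 0 0 0;-.24 -.16 0 0 0 0;-.24 -.16 0 0 0 0;-.24 -.16 0 0 0 0;-.24 -.16 0 0 0 0;-.24 -.16 0 0 0 0;-.24 -.16 0 0 0 0", jaw=1)

```text
time_s: 2.85
tool_pos: [457.5, 129.0, 262.6]
eef_rot: [0.674, 3.068, 0.001]
ft_force: [0.2, 0.5, 0.7]
finger_gap: 0.2
grip_force: 0.0
```

Request:
move_arm(plan="-.24 -.16 0 0 0 0;-.24 -.16 0 0 0 0;-.24 -.16 0 0 0 0;-.24 -.15 0 0 0 0;0 0 .2 0 0 0;0 0 .2 0 0 0;0 0 .1 0 0 0;0 0 0 0 0 0;0 0 0 0 0 0;0 0 0 0 0 0")

```text
time_s: 3.85
tool_pos: [549.0, -15.7, 188.8]
eef_rot: [0.673, 3.066, 0.001]
ft_force: [0.7, -0.6, 0.1]
finger_gap: 0.2
grip_force: 0.0
```

```bash
python3 - <<'E'
from h import *
st=env.state();R=Ro.from_rotvec(st["eef_rot"]).as_matrix()
ps=[env.get_image(n) for n in ["wrist","top","scene"]]
cv2.imwrite("pics/w1.png",ps[0]["image"][:,:,::-1])
o=cands(ps,["axis","boss","press_spot","clamp_tip","grip_centre"])
s,e=fit(o,[588.5,111,-.303,0.09]); print(np.round(s,3),np.round(e,1),[len(c[2]) for c in o])
print(st["tool_pos"],st["finger_gap"],"press",world(s,P["press_spot"]),"grip",grip(s,s[3]))
print(R.T@(world(s,P["press_spot"])-st["tool_pos"])/150)
E
```

```text
[ 5.91749e+02  1.10150e+02 -3.72000e-01  4.90000e-02] [-0.4  0.1  0.4 -0.6  0.5  3.2  0.9  1.7  3.8  0.7  1.3  1.1  1.6  0.6
  2.5  2.7  0.1  2.5  1.2 -2.3  0.1] [0, 1, 0, 1, 0, 1, 2, 0, 0, 1, 1, 1, 1, 1, 1]
[548.9912039  -15.72156403 188.81419543] 0.1865320849104889 press [543.37580084 -13.74067052  50.        ] grip [616.2914378  164.90153452 223.        ]
[ 0.04203075 -0.00487154  0.92531209]
```

View pics/w1.png

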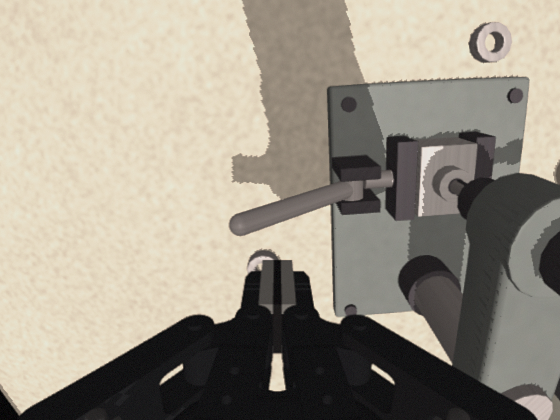

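The wrist view shows the lever from hinge (357,190) to tip (238,225), the boss at about (447,180) and the fingertips at (277,262). I'll check both pose hypotheses against these pixels.

```bash
python3 - <<'E'
from h import *
p=env.get_image("wrist");st=env.state()
for s in ([588.5,111,-.303,0],[591.7,110.1,-.372,0],[590,110.5,-.335,0]):
    print(s,[np.round(proj(p,world(s,q))) for q in (P["clamp_tip"],(0,-75,50),(0,0,66),(0,-133,96))])
t=st["tool_pos"]; print([proj(p,[t[0],t[1],z]).round() for z in (167,103)])
obs=[((238,227),P["clamp_tip"]),((357,189),(0,-75,50)),((447,182),(0,0,66))]
top=[(np.array(x),l) for x,l in []]
f=lambda s:np.concatenate([proj(p,world(s,q))-v for v,q in obs])
r=least_squares(f,[590,110,-.33]);print(r.x,r.fun.round(1))
E
```

```text
[588.5, 111, -0.303, 0] [array([243., 236.]), array([354., 192.]), array([460., 185.]), array([279., 223.])]
[591.7, 110.1, -0.372, 0] [array([242., 225.]), array([354., 189.]), array([460., 190.]), array([278., 215.])]
[590, 110.5, -0.335, 0] [array([242., 231.]), array([354., 191.]), array([460., 188.]), array([278., 219.])]
[array([279., 279.]), array([279., 226.])]
[ 5.85768131e+02  1.08666917e+02 -3.28283992e-01] [-1.1  1.  -7.5 -1.7  8.9  1.5]
```

Request:
move_arm(plan=".02 0 .2 0 0 0;0 0 .15 0 0 0;0 0 .06 0 0 0;0 0 .06 0 0 0;0 0 .06 0 0 0;0 0 .06 0 0 0;0 0 .05 0 0 0;0 0 .04 0 0 0;0 0 .02 0 0 0;0 0 0 0 0 0")

```text
time_s: 5.8
tool_pos: [545.7, -15.0, 82.4]
eef_rot: [0.675, 3.067, -0.0]
ft_force: [0.4, -0.4, 2.2]
finger_gap: 0.1
grip_force: 0.9
```

Request:
move_arm(plan="0 0 .01 0 0 0;0 0 .01 0 0 0;0 0 .01 0 0 0;0 0 .01 0 0 0;0 0 0 0 0 0;0 0 0 0 0 0;0 0 0 0 0 0;0 0 0 0 0 0;0 0 0 0 0 0;0 0 0 0 0 0")

```text
time_s: 6.8
tool_pos: [545.8, -15.0, 80.2]
eef_rot: [0.675, 3.067, 0.002]
ft_force: [-6.9, -2.7, 24.3]
finger_gap: 0.1
grip_force: 12.2
```

Request:
move_arm(plan="0 0 -.1 0 0 0;0 0 -.3 0 0 0;0 0 -.3 0 0 0;0 0 -.3 0 0 0;0 0 -.3 0 0 0;0 0 -.3 0 0 0;.03 .32 0 0 0 0;.03 .32 0 0 0 0;.03 .32 0 0 0 0;0 .32 0 0 0 0")

```text
time_s: 7.8
tool_pos: [612.5, 169.3, 315.6]
eef_rot: [-0.67, -3.066, -0.003]
ft_force: [0.2, -0.0, 0.6]
finger_gap: -0.0
grip_force: 0.0
```

```bash
python3 - <<'E'
from h import *
st=env.state();print(st["tool_pos"])
ps=[env.get_image(n) for n in ["wrist","top"]]
cv2.imwrite("pics/w2.png",ps[0]["image"][:,:,::-1])
for p in ps:
  for l,z in (("grip_centre",223),("axis",199)):
    for r in env.mark_of(l,p)[:2]: print(l,round(r["score"],2),(np.array(r["position"])*[560,420]).round(),atz(p,r["position"],z).round(1))
p=ps[0]
for s in ([590,110.5,-.335],[591.7,110,-.37]):
    print([np.round(proj(p,world(s,q))) for q in ((0,0,199),(0,0,173))],[proj(p,grip(s,a)+[0,0,20]).round() for a in(-.1,0,.1)], proj(p,world(s,(0,-75-99,50))).round())
E
```

```text
[612.52309566 169.31338566 315.64767422]
grip_centre 0.76 [271. 216.] [607.1 166.7 223. ]
axis 0.6 [190. 214.] [589.3 110.2 199. ]
grip_centre 0.4 [211. 170.] [607.7 158.3 223. ]
grip_centre 0.3 [294. 210.] [522.  -17.4 223. ]
axis 0.86 [237. 182.] [586.1 105.9 199. ]
axis 0.52 [306. 217.] [510.4 -44.9 199. ]
[array([191., 215.]), array([198., 203.])] [array([272., 222.]), array([273., 231.]), array([274., 241.])] [ 75. 184.]
[array([191., 217.]), array([199., 205.])] [array([273., 228.]), array([274., 237.]), array([274., 246.])] [ 75. 180.]
```

View pics/w2.png

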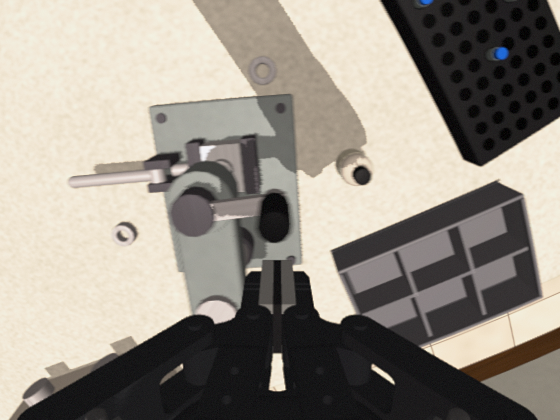

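The wrist view shows the grip's top at (274,229), the hub at (193,212), and the lever lying level with its tip at (70,182). The grip is near (608,167) and the axis near (589.5,110.3), 59–60 mm apart as expected.

Request:
move_arm(plan=".02 -.027 0 0 0 0;0 0 0 0 0 0;0 0 0 0 0 0;0 0 0 0 0 0;0 0 .1 0 0 0;0 0 .1 0 0 0;0 0 .1 0 0 0;0 0 .1 0 0 0;0 0 .1 0 0 0;0 0 .077 0 0 0", jaw=0.5, grip_force=30)

```text
time_s: 9.1
tool_pos: [608.7, 163.0, 228.7]
eef_rot: [-0.674, -3.067, 0.0]
ft_force: [0.7, -0.0, 0.1]
finger_gap: 42.7
grip_force: 0.0
```

Request:
move_arm(plan="0 0 0 0 0 0;0 0 0 0 0 0;0 0 0 0 0 0;0 0 0 0 0 0;0 0 0 0 0 0;0 0 0 0 0 0;0 0 0 0 0 0;0 0 0 0 0 0;0 0 0 0 0 0;0 0 0 0 0 0", jaw=1)

```text
time_s: 10.1
tool_pos: [609.2, 166.5, 228.8]
eef_rot: [-0.67, -3.069, -0.006]
ft_force: [1.9, 3.3, -7.5]
finger_gap: 20.9
grip_force: 30.2
```

```bash
cat >> h.py <<'E'
import json,sys
def step(a1,n,C=(589.5,110.3),yaw=-.345,r=60.,z=229):
    """from the measured place to crank angle a1 in n rows (row shares printed)"""
    st=env.state();t=st["tool_pos"];R=Ro.from_rotvec(st["eef_rot"]).as_matrix()
    v=t[:2]-C; a=np.arctan2(v[0],v[1])+yaw; a+=2*np.pi*round((LAST()-a)/2/np.pi)
    tg=lambda a:np.array([C[0]+r*np.sin(a-yaw),C[1]+r*np.cos(a-yaw),z])
    u=np.array([np.cos(a-yaw),-np.sin(a-yaw)]);F=st["ft_force"]
    w=-F[:2]@u*.06/4
    print("a %.3f r %.1f windup %.3f tap %.3f Frad %.1f Fz %.1f gap %.1f"%(a,np.hypot(*v),w,a-w,F[:2]@v/np.hypot(*v),F[2],st["finger_gap"]),t.round(1),st["time_s"])
    json.dump(a,open("last.json","w"));open("log.txt","a").write("%f %f %f\n"%(t[0],t[1],a))
    p=t;acc=np.zeros(3);rows=[]
    for k in range(1,11):
        q=tg(a+(a1-a)*min(k/n,1)); d=R.T@(q-t)/150-acc; d=d.round(3); acc+=d; rows.append(" ".join("%g"%x for x in d)+" 0 0 0")
    print(";".join(rows))
def LAST():
    try: return json.load(open("last.json"))
    except Exception: return 0.
E
python3 -c "from h import *;step(.5,8)"
```

```text
a -0.008 r 59.5 windup -0.010 tap 0.002 Frad 3.8 Fz -7.5 gap 20.9 [609.2 166.5 228.8] 10.1
-0.025 0.005 -0.002 0 0 0;-0.026 -0 0 0 0 0;-0.025 -0.002 0 0 0 0;-0.025 -0.003 0 0 0 0;-0.025 -0.005 0 0 0 0;-0.025 -0.007 0 0 0 0;-0.024 -0.008 0 0 0 0;-0.023 -0.009 0 0 0 0;-0 -0 0 0 0 0;-0 -0 0 0 0 0
```

Request:
move_arm(plan="-.025 .003 0 0 0 0;-.025 0 0 0 0 0;-.025 -.002 0 0 0 0;-.025 -.003 0 0 0 0;-.025 -.005 0 0 0 0;-.025 -.007 0 0 0 0;-.024 -.008 0 0 0 0;-.023 -.009 0 0 0 0;0 0 0 0 0 0;0 0 0 0 0 0")

```text
time_s: 11.1
tool_pos: [633.8, 152.5, 228.8]
eef_rot: [-0.666, -3.068, -0.011]
ft_force: [2.9, 9.1, -8.2]
finger_gap: 21.6
grip_force: 30.6
```

```bash
python3 -c "from h import *;step(1.4,9)"
```

```text
a 0.464 r 61.2 windup 0.069 tap 0.395 Frad 8.4 Fz -8.2 gap 21.6 [633.8 152.5 228.8] 11.1
-0.035 -0.025 -0.002 0 0 0;-0.036 -0.021 0 0 0 0;-0.033 -0.025 -0 0 0 0;-0.03 -0.028 -0 0 0 0;-0.028 -0.031 -0.001 0 0 0;-0.024 -0.034 -0 0 0 0;-0.02 -0.036 -0 0 0 0;-0.017 -0.039 -0.001 0 0 0;-0.012 -0.039 -0 0 0 0;-0 -0 -0 0 0 0
```

```bash
python3 -c "from h import *;step(1.4,9,r=63)"
```

```text
a 0.464 r 61.2 windup 0.069 tap 0.395 Frad 8.4 Fz -8.2 gap 21.6 [633.8 152.5 228.8] 11.1
-0.044 -0.007 -0.002 0 0 0;-0.038 -0.022 0 0 0 0;-0.035 -0.026 -0 0 0 0;-0.032 -0.03 -0 0 0 0;-0.029 -0.033 -0.001 0 0 0;-0.025 -0.035 -0 0 0 0;-0.021 -0.038 -0 0 0 0;-0.018 -0.041 -0.001 0 0 0;-0.013 -0.041 -0 0 0 0;0 -0 -0 0 0 0
```

Request:
move_arm(plan="-.044 -.007 0 0 0 0;-.038 -.022 0 0 0 0;-.035 -.026 0 0 0 0;-.032 -.03 0 0 0 0;-.029 -.033 0 0 0 0;-.025 -.035 0 0 0 0;-.021 -.038 0 0 0 0;-.018 -.041 0 0 0 0;-.013 -.041 0 0 0 0;0 0 0 0 0 0")

```text
time_s: 12.1
tool_pos: [651.4, 94.6, 228.8]
eef_rot: [-0.673, -3.067, -0.003]
ft_force: [1.1, 3.2, -8.5]
finger_gap: 21.1
grip_force: 30.2
```

```bash
python3 -c "from h import *;step(2.25,9,r=62)"
```

```text
a 1.474 r 63.9 windup 0.050 tap 1.424 Frad 0.3 Fz -8.5 gap 21.1 [651.4  94.6 228.8] 12.1
0.007 -0.038 -0.002 0 0 0;-0.002 -0.035 0 0 0 0;0.002 -0.036 0 0 0 0;0.004 -0.035 0 0 0 0;0.007 -0.035 0 0 0 0;0.01 -0.034 0 0 0 0;0.013 -0.033 0 0 0 0;0.016 -0.032 0 0 0 0;0.019 -0.03 0 0 0 0;-0 -0 0 0 0 0
```

```bash
cat >> h.py <<'E'
def cen(n=40):
    L=np.unique(np.loadtxt("log.txt"),axis=0)
    r=least_squares(lambda c:np.append(np.hypot(L[:,0]-c[0],L[:,1]-c[1])-60,(c-[590,110.3])*.1),[590,110.3]);print(r.x.round(1),r.fun.round(1));return r.x
E
python3 -c "
from h import *;c=cen();step(2.25,9,C=c)"
```

```text
[593.  108.6] [ 0.1 -0.1  0.1  0.3 -0.2]
a 1.462 r 60.1 windup 0.050 tap 1.412 Frad 0.4 Fz -8.5 gap 21.1 [651.4  94.6 228.8] 12.1
-0.005 -0.035 -0.002 0 0 0;-0.002 -0.035 0 0 0 0;0.001 -0.035 0 0 0 0;0.004 -0.034 0 0 0 0;0.007 -0.035 0 0 0 0;0.009 -0.033 0 0 0 0;0.013 -0.033 0 0 0 0;0.016 -0.031 0 0 0 0;0.018 -0.03 0 0 0 0;0 -0 0 0 0 0
```

Request:
move_arm(plan="-.005 -.035 0 0 0 0;-.002 -.035 0 0 0 0;.001 -.035 0 0 0 0;.004 -.034 0 0 0 0;.007 -.035 0 0 0 0;.009 -.033 0 0 0 0;.013 -.033 0 0 0 0;.016 -.031 0 0 0 0;.018 -.03 0 0 0 0;0 0 0 0 0 0")

```text
time_s: 13.1
tool_pos: [623.5, 57.0, 228.8]
eef_rot: [-0.673, -3.066, -0.001]
ft_force: [2.4, 3.6, -10.6]
finger_gap: 21.2
grip_force: 30.1
```

```bash
python3 -c "
from h import *;c=cen();step(2.4,5,C=c)"
```

```text
[593.  108.6] [ 0.1 -0.1  0.   0.   0.3 -0.2]
a 2.264 r 59.9 windup 0.058 tap 2.205 Frad -1.8 Fz -10.6 gap 21.2 [623.5  57.  228.8] 13.1
0.006 -0.009 -0.001 0 0 0;0.007 -0.009 -0 0 0 0;0.006 -0.008 -0 0 0 0;0.007 -0.009 -0 0 0 0;0.008 -0.008 -0 0 0 0;-0 0 -0 0 0 0;-0 0 -0 0 0 0;-0 0 -0 0 0 0;-0 0 -0 0 0 0;-0 0 -0 0 0 0
```

Request:
move_arm(plan=".006 -.009 .002 0 0 0;.007 -.009 .002 0 0 0;.006 -.008 .002 0 0 0;.007 -.009 0 0 0 0;.008 -.008 0 0 0 0;0 0 0 0 0 0;0 0 0 0 0 0;0 0 0 0 0 0;0 0 0 0 0 0;0 0 0 0 0 0")

```text
time_s: 14.1
tool_pos: [617.0, 53.7, 228.7]
eef_rot: [-0.672, -3.069, -0.002]
ft_force: [2.1, 5.1, -7.6]
finger_gap: 21.3
grip_force: 30.3
```

```bash
python3 -c "
from h import *;c=cen();step(2.52,5,C=c,z=228)"
```

```text
[593.  108.6] [ 0.1 -0.  -0.1  0.1  0.1  0.3 -0.2]
a 2.384 r 59.9 windup 0.060 tap 2.324 Frad -3.8 Fz -7.6 gap 21.3 [617.   53.7 228.7] 14.1
0.007 -0.008 0.005 0 0 0;0.008 -0.008 -0 0 0 0;0.007 -0.008 -0 0 0 0;0.008 -0.007 -0 0 0 0;0.008 -0.007 -0 0 0 0;0 -0 -0 0 0 0;0 -0 -0 0 0 0;0 -0 -0 0 0 0;0 -0 -0 0 0 0;0 -0 -0 0 0 0
```

Request:
move_arm(plan=".007 -.008 .002 0 0 0;.008 -.008 0 0 0 0;.007 -.008 0 0 0 0;.008 -.007 0 0 0 0;.008 -.007 0 0 0 0;0 0 0 0 0 0;0 0 0 0 0 0;0 0 0 0 0 0;0 0 0 0 0 0;0 0 0 0 0 0")

```text
time_s: 15.1
tool_pos: [609.8, 51.1, 228.7]
eef_rot: [0.672, 3.068, 0.003]
ft_force: [2.7, 5.2, -8.4]
finger_gap: 21.2
grip_force: 30.3
```

```bash
python3 -c "
from h import *;c=cen();step(2.66,5,C=c,z=228)"
```

```text
[593.  108.6] [ 0.1 -0.  -0.  -0.1  0.1  0.1  0.3 -0.2]
a 2.513 r 60.0 windup 0.060 tap 2.453 Frad -4.3 Fz -8.4 gap 21.2 [609.8  51.1 228.7] 15.1
0.009 -0.008 0.005 0 0 0;0.009 -0.007 -0 0 0 0;0.01 -0.007 -0 0 0 0;0.009 -0.007 -0 0 0 0;0.01 -0.006 -0 0 0 0;-0 -0 -0 0 0 0;-0 -0 -0 0 0 0;-0 -0 -0 0 0 0;-0 -0 -0 0 0 0;-0 -0 -0 0 0 0
```

Request:
move_arm(plan=".009 -.006 .002 0 0 0;.009 -.006 0 0 0 0;.01 -.006 0 0 0 0;.009 -.006 0 0 0 0;.01 -.005 0 0 0 0;0 0 0 0 0 0;0 0 0 0 0 0;0 0 0 0 0 0;0 0 0 0 0 0;0 0 0 0 0 0")

```text
time_s: 16.1
tool_pos: [602.0, 49.4, 228.7]
eef_rot: [0.673, 3.067, 0.002]
ft_force: [3.0, 4.1, -8.3]
finger_gap: 21.3
grip_force: 30.3
```

```bash
python3 -c "
from h import *;c=cen();step(2.8,5,C=c,z=228);step(1.9,10,C=c,z=228.7)"
```

```text
[593.  108.7] [ 0.1 -0.  -0.  -0.  -0.1  0.1  0.1  0.3 -0.2]
a 2.647 r 59.9 windup 0.054 tap 2.593 Frad -3.6 Fz -8.3 gap 21.3 [602.   49.4 228.7] 16.1
0.01 -0.007 0.005 0 0 0;0.011 -0.006 -0 0 0 0;0.01 -0.006 -0 0 0 0;0.011 -0.006 -0 0 0 0;0.011 -0.005 -0 0 0 0;0 -0 -0 0 0 0;0 -0 -0 0 0 0;0 -0 -0 0 0 0;0 -0 -0 0 0 0;0 -0 -0 0 0 0
a 2.647 r 59.9 windup 0.054 tap 2.593 Frad -3.6 Fz -8.3 gap 21.3 [602.   49.4 228.7] 16.1
-0.025 0.017 0 0 0 0;-0.023 0.019 0 0 0 0;-0.021 0.021 0 0 0 0;-0.02 0.022 0 0 0 0;-0.018 0.024 0 0 0 0;-0.016 0.025 0.001 0 0 0;-0.015 0.026 -0 0 0 0;-0.012 0.027 -0 0 0 0;-0.01 0.028 -0 0 0 0;-0.009 0.029 -0 0 0 0
```

Request:
move_arm(plan=".01 -.006 .002 0 0 0;.011 -.006 0 0 0 0;.01 -.006 0 0 0 0;.011 -.006 0 0 0 0;.011 -.005 0 0 0 0;0 0 0 0 0 0;0 0 0 0 0 0;0 0 0 0 0 0;0 0 0 0 0 0;0 0 0 0 0 0")

```text
time_s: 17.1
tool_pos: [593.3, 48.8, 228.7]
eef_rot: [0.673, 3.066, 0.002]
ft_force: [4.8, 3.9, -7.7]
finger_gap: 21.1
grip_force: 30.4
```

```bash
python3 -c "
from h import *;c=cen();step(1.75,10,C=c,z=228.7)"
```

```text
[593.  108.7] [-0.1  0.   0.  -0.  -0.  -0.1  0.1  0.1  0.3 -0.2]
a 2.791 r 59.9 windup 0.073 tap 2.718 Frad -3.9 Fz -7.7 gap 21.1 [593.3  48.8 228.7] 17.1
-0.037 0.019 0 0 0 0;-0.035 0.023 0 0 0 0;-0.031 0.027 0.001 0 0 0;-0.029 0.03 -0 0 0 0;-0.026 0.033 -0 0 0 0;-0.022 0.035 -0 0 0 0;-0.019 0.037 0 0 0 0;-0.014 0.039 0 0 0 0;-0.01 0.041 0 0 0 0;-0.006 0.041 0 0 0 0
```

Request:
move_arm(plan=".01 -.004 0 0 0 0;.01 -.004 0 0 0 0;.01 -.004 0 0 0 0;.01 -.003 0 0 0 0;0 0 0 0 0 0;0 0 0 0 0 0;0 0 0 0 0 0;0 0 0 0 0 0;0 0 0 0 0 0;0 0 0 0 0 0")

```text
time_s: 18.1
tool_pos: [588.4, 48.9, 228.8]
eef_rot: [0.672, 3.062, 0.003]
ft_force: [7.8, 4.1, -9.5]
finger_gap: 21.2
grip_force: 30.2
```

```bash
python3 -c "
from h import *;c=cen();step(1.75,10,C=c,z=228.7)"
```

```text
[593.  108.7] [-0.1 -0.   0.   0.  -0.   0.  -0.2  0.1  0.1  0.3 -0.2]
a 2.874 r 59.9 windup 0.112 tap 2.762 Frad -4.7 Fz -9.5 gap 21.2 [588.4  48.9 228.8] 18.1
-0.041 0.018 0.001 0 0 0;-0.039 0.022 -0 0 0 0;-0.036 0.027 0 0 0 0;-0.033 0.03 0.001 0 0 0;-0.03 0.034 -0 0 0 0;-0.025 0.037 0 0 0 0;-0.021 0.04 0 0 0 0;-0.016 0.042 0.001 0 0 0;-0.012 0.043 -0 0 0 0;-0.007 0.045 -0 0 0 0
```

Request:
move_arm(plan="-.041 .018 0 0 0 0;-.039 .022 0 0 0 0;-.036 .027 0 0 0 0;-.033 .03 0 0 0 0;-.03 .034 0 0 0 0;-.025 .037 0 0 0 0;-.021 .04 0 0 0 0;-.016 .042 0 0 0 0;-.012 .043 0 0 0 0;-.007 .045 0 0 0 0")

```text
time_s: 19.1
tool_pos: [641.4, 73.0, 228.6]
eef_rot: [-0.681, -3.065, 0.011]
ft_force: [-4.1, -3.9, -2.1]
finger_gap: 21.2
grip_force: 31.3
```

```bash
python3 -c "
from h import *;c=cen();step(1.3,8,C=c,z=228.7)"
```

```text
[593.  108.7] [-0.1 -0.1 -0.   0.   0.  -0.   0.  -0.2  0.1  0.1  0.3 -0.2]
a 1.862 r 60.1 windup -0.084 tap 1.946 Frad -1.0 Fz -2.1 gap 21.2 [641.4  73.  228.6] 19.1
-0.004 0.028 -0.001 0 0 0;-0.003 0.028 0 0 0 0;-0 0.028 -0 0 0 0;0.001 0.028 -0 0 0 0;0.003 0.028 -0 0 0 0;0.006 0.027 -0.001 0 0 0;0.007 0.028 0 0 0 0;0.009 0.026 -0 0 0 0;-0 0 -0 0 0 0;-0 0 -0 0 0 0
```

Request:
move_arm(plan="-.004 .028 0 0 0 0;-.003 .028 0 0 0 0;0 .028 0 0 0 0;.001 .028 0 0 0 0;.003 .028 0 0 0 0;.006 .027 0 0 0 0;.007 .028 0 0 0 0;.009 .026 0 0 0 0;0 0 0 0 0 0;0 0 0 0 0 0")

```text
time_s: 20.1
tool_pos: [653.4, 106.6, 228.6]
eef_rot: [-0.678, -3.068, 0.006]
ft_force: [-2.8, -2.9, -1.5]
finger_gap: 21.4
grip_force: 31.1
```

```bash
python3 -c "
from h import *;c=cen();step(2.3,10,C=c,z=228.7)"
```

```text
[593.  108.7] [-0.1 -0.1 -0.   0.   0.  -0.  -0.  -0.2  0.1  0.1  0.1  0.3 -0.2]
a 1.261 r 60.4 windup -0.045 tap 1.306 Frad -2.7 Fz -1.5 gap 21.4 [653.4 106.6 228.6] 20.1
-0.012 -0.04 -0 0 0 0;-0.01 -0.04 -0 0 0 0;-0.006 -0.042 -0 0 0 0;-0.001 -0.041 0 0 0 0;0.003 -0.042 0 0 0 0;0.007 -0.041 0 0 0 0;0.011 -0.04 0.001 0 0 0;0.016 -0.038 -0 0 0 0;0.019 -0.037 -0 0 0 0;0.023 -0.035 0 0 0 0
```

Request:
move_arm(plan="-.012 -.04 0 0 0 0;-.01 -.04 0 0 0 0;-.006 -.042 0 0 0 0;-.001 -.041 0 0 0 0;.003 -.042 0 0 0 0;.007 -.041 0 0 0 0;.011 -.04 0 0 0 0;.016 -.038 0 0 0 0;.019 -.037 0 0 0 0;.023 -.035 0 0 0 0")

```text
time_s: 21.1
tool_pos: [625.0, 58.3, 228.7]
eef_rot: [0.672, 3.06, 0.002]
ft_force: [5.1, 0.9, -4.8]
finger_gap: 21.0
grip_force: 30.7
```

```bash
python3 -c "
from h import *;c=cen();step(2.95,8,C=c,z=228.7)"
```

```text
[593.1 108.7] [-0.  -0.1 -0.  -0.   0.  -0.  -0.  -0.3 -0.  -0.  -0.   0.3  0.3 -0.2]
a 2.233 r 59.7 windup 0.071 tap 2.162 Frad 1.9 Fz -4.8 gap 21.0 [625.   58.3 228.7] 21.1
0.019 -0.03 -0 0 0 0;0.023 -0.028 -0.001 0 0 0;0.026 -0.025 0 0 0 0;0.028 -0.022 -0 0 0 0;0.03 -0.02 -0 0 0 0;0.031 -0.018 -0.001 0 0 0;0.033 -0.014 -0 0 0 0;0.034 -0.011 -0 0 0 0;-0 -0 -0 0 0 0;-0 -0 -0 0 0 0
```

Request:
move_arm(plan=".019 -.03 0 0 0 0;.023 -.028 0 0 0 0;.026 -.025 0 0 0 0;.028 -.022 0 0 0 0;.03 -.02 0 0 0 0;.031 -.018 0 0 0 0;.033 -.014 0 0 0 0;.034 -.011 0 0 0 0;0 0 0 0 0 0;0 0 0 0 0 0")

```text
time_s: 22.1
tool_pos: [582.3, 49.9, 228.6]
eef_rot: [0.673, 3.065, 0.002]
ft_force: [4.9, 0.7, -2.5]
finger_gap: 21.0
grip_force: 30.8
```

```bash
python3 -c "
from h import *;c=cen();step(3.75,9,C=c,z=228.7)"
```

```text
[593.1 108.7] [-0.  -0.  -0.  -0.   0.   0.  -0.  -0.3 -0.3  0.  -0.  -0.   0.3  0.3
 -0.2]
a 2.979 r 59.8 windup 0.071 tap 2.908 Frad -1.6 Fz -2.5 gap 21.0 [582.3  49.9 228.6] 22.1
0.033 -0.008 -0.001 0 0 0;0.034 -0.004 0 0 0 0;0.035 -0.001 -0 0 0 0;0.034 0.001 -0 0 0 0;0.034 0.005 -0 0 0 0;0.033 0.007 -0 0 0 0;0.033 0.011 -0 0 0 0;0.032 0.013 -0.001 0 0 0;0.03 0.016 0 0 0 0;-0 -0 0 0 0 0
```

Cleared the first bind (tap about 2.91, normal drag).

Request:
move_arm(plan=".033 -.008 0 0 0 0;.034 -.004 0 0 0 0;.035 -.001 0 0 0 0;.034 .001 0 0 0 0;.034 .005 0 0 0 0;.033 .007 0 0 0 0;.033 .011 0 0 0 0;.032 .013 0 0 0 0;.03 .016 0 0 0 0;0 0 0 0 0 0")

```text
time_s: 23.1
tool_pos: [544.7, 73.3, 228.6]
eef_rot: [0.674, 3.063, -0.0]
ft_force: [5.5, -0.0, -4.7]
finger_gap: 21.3
grip_force: 30.6
```

```bash
python3 -c "
from h import *;c=cen();step(3.97,6,C=c,z=228.7)"
```

```text
[593.1 108.8] [-0.1  0.  -0.   0.  -0.1  0.1  0.   0.  -0.3 -0.3  0.  -0.  -0.   0.3
  0.3 -0.2]
a 3.735 r 60.0 windup 0.049 tap 3.686 Frad -4.4 Fz -4.7 gap 21.3 [544.7  73.3 228.6] 23.1
0.014 0.008 -0.001 0 0 0;0.013 0.008 0 0 0 0;0.013 0.009 0 0 0 0;0.012 0.009 0 0 0 0;0.012 0.01 0 0 0 0;0.012 0.011 0 0 0 0;0 -0 0 0 0 0;0 -0 0 0 0 0;0 -0 0 0 0 0;0 -0 0 0 0 0
```

Request:
move_arm(plan=".014 .008 0 0 0 0;.013 .008 0 0 0 0;.013 .009 0 0 0 0;.012 .009 0 0 0 0;.012 .01 0 0 0 0;.012 .011 0 0 0 0;0 0 0 0 0 0;0 0 0 0 0 0;0 0 0 0 0 0;0 0 0 0 0 0")

```text
time_s: 24.1
tool_pos: [538.3, 84.1, 228.6]
eef_rot: [0.676, 3.062, -0.002]
ft_force: [6.1, -1.9, -4.1]
finger_gap: 21.3
grip_force: 30.5
```

```bash
python3 -c "
from h import *;c=cen();step(3.0,10,C=c,z=228.7)"
```

```text
[593.1 108.8] [-0.  -0.1  0.  -0.   0.  -0.1  0.1  0.   0.  -0.3 -0.3  0.  -0.  -0.
  0.3  0.3 -0.2]
a 3.945 r 60.1 windup 0.064 tap 3.881 Frad -4.8 Fz -4.1 gap 21.3 [538.3  84.1 228.6] 24.1
-0.03 -0.023 -0 0 0 0;-0.032 -0.02 -0 0 0 0;-0.033 -0.018 -0 0 0 0;-0.035 -0.014 0 0 0 0;-0.037 -0.011 0 0 0 0;-0.037 -0.007 0.001 0 0 0;-0.037 -0.004 -0 0 0 0;-0.038 0 0 0 0 0;-0.038 0.003 0 0 0 0;-0.037 0.007 0 0 0 0
```

Request:
move_arm(plan="-.03 -.023 0 0 0 0;-.032 -.02 0 0 0 0;-.033 -.018 0 0 0 0;-.035 -.014 0 0 0 0;-.037 -.011 0 0 0 0;-.037 -.007 0 0 0 0;-.037 -.004 0 0 0 0;-.038 0 0 0 0 0;-.038 .003 0 0 0 0;-.037 .007 0 0 0 0")

```text
time_s: 25.1
tool_pos: [576.2, 51.5, 228.5]
eef_rot: [-0.674, -3.062, 0.002]
ft_force: [-5.5, 0.3, 3.2]
finger_gap: 21.0
grip_force: 31.5
```

```bash
python3 -c "
from h import *;c=cen();step(2.45,8,C=c,z=228.7)"
```

```text
[593.1 108.7] [ 0.1 -0.  -0.1  0.  -0.   0.  -0.1  0.1  0.   0.  -0.3 -0.3  0.  -0.
 -0.   0.3  0.3 -0.2]
a 3.084 r 59.7 windup -0.080 tap 3.164 Frad 1.3 Fz 3.2 gap 21.0 [576.2  51.5 228.5] 25.1
-0.031 0.004 -0.002 0 0 0;-0.031 0.008 -0 0 0 0;-0.03 0.011 -0 0 0 0;-0.029 0.013 -0 0 0 0;-0.027 0.015 -0.001 0 0 0;-0.027 0.017 0 0 0 0;-0.025 0.02 0 0 0 0;-0.023 0.021 -0 0 0 0;-0 0 -0 0 0 0;-0 0 -0 0 0 0
```

Request:
move_arm(plan="-.031 .004 0 0 0 0;-.031 .008 0 0 0 0;-.03 .011 0 0 0 0;-.029 .013 0 0 0 0;-.027 .015 0 0 0 0;-.027 .017 0 0 0 0;-.025 .02 0 0 0 0;-.023 .021 0 0 0 0;0 0 0 0 0 0;0 0 0 0 0 0")

```text
time_s: 26.1
tool_pos: [615.5, 53.1, 228.5]
eef_rot: [-0.674, -3.067, -0.0]
ft_force: [-3.8, 1.7, 4.8]
finger_gap: 21.0
grip_force: 31.6
```

```bash
python3 -c "
from h import *;c=cen();step(3.45,10,C=c,z=228.7)"
```

```text
[593.1 108.8] [ 0.1  0.  -0.3 -0.1  0.   0.   0.  -0.1  0.1  0.   0.  -0.3 -0.3  0.
 -0.  -0.   0.3  0.3 -0.2]
a 2.415 r 60.1 windup -0.044 tap 2.459 Frad -3.0 Fz 4.8 gap 21.0 [615.5  53.1 228.5] 26.1
0.03 -0.028 -0.002 0 0 0;0.033 -0.026 0 0 0 0;0.035 -0.022 0.001 0 0 0;0.037 -0.018 -0 0 0 0;0.039 -0.014 -0 0 0 0;0.04 -0.01 -0 0 0 0;0.041 -0.006 -0 0 0 0;0.042 -0.001 -0 0 0 0;0.041 0.002 -0 0 0 0;0.041 0.007 -0 0 0 0
```

Request:
move_arm(plan=".03 -.028 0 0 0 0;.033 -.026 0 0 0 0;.035 -.022 0 0 0 0;.037 -.018 0 0 0 0;.039 -.014 0 0 0 0;.04 -.01 0 0 0 0;.041 -.006 0 0 0 0;.042 -.001 0 0 0 0;.041 .002 0 0 0 0;.041 .007 0 0 0 0")

```text
time_s: 27.1
tool_pos: [559.5, 59.2, 228.5]
eef_rot: [0.676, 3.06, -0.001]
ft_force: [5.8, -1.6, 0.3]
finger_gap: 21.5
grip_force: 31.1
```

```bash
python3 -c "
from h import *;c=cen();step(4.15,9,C=c,z=228.7)"
```

```text
[593.1 108.8] [ 0.1  0.  -0.3 -0.1  0.   0.   0.  -0.1  0.1  0.1  0.   0.  -0.3 -0.3
  0.  -0.  -0.   0.3  0.3 -0.2]
a 3.392 r 59.9 windup 0.085 tap 3.307 Frad -2.0 Fz 0.3 gap 21.5 [559.5  59.2 228.5] 27.1
0.033 0.006 -0.002 0 0 0;0.032 0.01 0 0 0 0;0.032 0.012 -0 0 0 0;0.03 0.015 -0 0 0 0;0.029 0.017 -0 0 0 0;0.027 0.02 -0.001 0 0 0;0.026 0.022 0 0 0 0;0.023 0.024 -0 0 0 0;0.022 0.026 -0 0 0 0;-0 -0 -0 0 0 0
```

Request:
move_arm(plan=".033 .006 0 0 0 0;.032 .01 0 0 0 0;.032 .012 0 0 0 0;.03 .015 0 0 0 0;.029 .017 0 0 0 0;.027 .02 0 0 0 0;.026 .022 0 0 0 0;.023 .024 0 0 0 0;.022 .026 0 0 0 0;0 0 0 0 0 0")

```text
time_s: 28.1
tool_pos: [534.6, 94.9, 228.5]
eef_rot: [0.676, 3.06, -0.003]
ft_force: [5.2, -3.4, 0.6]
finger_gap: 21.4
grip_force: 31.1
```

```bash
python3 -c "
from h import *;c=cen();step(5.05,10,C=c,z=228.7)"
```

```text
[593.1 108.8] [ 0.1  0.  -0.1 -0.3 -0.1  0.   0.   0.  -0.1  0.1  0.1  0.   0.  -0.3
 -0.3  0.  -0.  -0.   0.3  0.3 -0.2]
a 4.134 r 60.1 windup 0.067 tap 4.067 Frad -4.3 Fz 0.6 gap 21.4 [534.6  94.9 228.5] 28.1
0.021 0.03 -0.001 0 0 0;0.018 0.032 -0.001 0 0 0;0.016 0.033 0 0 0 0;0.012 0.034 0 0 0 0;0.01 0.036 0 0 0 0;0.006 0.036 -0 0 0 0;0.002 0.037 -0 0 0 0;-0 0.036 -0 0 0 0;-0.004 0.037 -0 0 0 0;-0.008 0.035 0 0 0 0
```

Request:
move_arm(plan=".021 .03 0 0 0 0;.018 .032 0 0 0 0;0 0 0 0 0 0;0 0 0 0 0 0;0 0 0 0 0 0;0 0 0 0 0 0;0 0 0 0 0 0;0 0 0 0 0 0;0 0 0 0 0 0;0 0 0 0 0 0")

```text
time_s: 29.1
tool_pos: [533.1, 104.9, 228.5]
eef_rot: [0.678, 3.06, -0.004]
ft_force: [5.2, -3.5, 0.5]
finger_gap: 21.2
grip_force: 31.2
```

```bash
python3 -c "
from h import *;c=cen();step(5.2,10,C=c,z=228.7)"
```

```text
[593.1 108.8] [ 0.1  0.1  0.  -0.1 -0.3 -0.1  0.   0.   0.  -0.1  0.1  0.1  0.   0.
 -0.3 -0.3  0.1 -0.  -0.   0.3  0.3 -0.2]
a 4.302 r 60.1 windup 0.057 tap 4.245 Frad -5.0 Fz 0.5 gap 21.2 [533.1 104.9 228.5] 29.1
0.015 0.033 -0.001 0 0 0;0.013 0.033 -0.001 0 0 0;0.01 0.035 0 0 0 0;0.006 0.035 0 0 0 0;0.004 0.036 0 0 0 0;0 0.036 0 0 0 0;-0.003 0.035 0 0 0 0;-0.006 0.036 0 0 0 0;-0.009 0.034 0 0 0 0;-0.013 0.034 0 0 0 0
```

Both binds are cleared.

Request:
move_arm(plan=".015 .033 0 0 0 0;.013 .033 0 0 0 0;.01 .035 0 0 0 0;.006 .035 0 0 0 0;.004 .036 0 0 0 0;0 .036 0 0 0 0;-.003 .035 0 0 0 0;-.006 .036 0 0 0 0;-.009 .034 0 0 0 0;-.013 .034 0 0 0 0")

```text
time_s: 30.1
tool_pos: [550.7, 151.7, 228.4]
eef_rot: [0.681, 3.064, -0.009]
ft_force: [-1.6, -6.0, 4.1]
finger_gap: 21.2
grip_force: 31.8
```

```bash
python3 -c "
from h import *;c=cen();step(5.45,6,C=c,z=228.7)"
```

```text
[593.1 108.8] [ 0.1  0.1  0.1 -0.  -0.1 -0.3 -0.1  0.   0.   0.  -0.1  0.1  0.1  0.
  0.  -0.3 -0.3  0.1  0.   0.   0.3  0.3 -0.2]
a 5.159 r 60.3 windup 0.080 tap 5.079 Frad -3.1 Fz 4.1 gap 21.2 [550.7 151.7 228.4] 30.1
-0.009 0.017 -0.002 0 0 0;-0.008 0.018 0 0 0 0;-0.009 0.017 0 0 0 0;-0.01 0.017 0 0 0 0;-0.01 0.016 -0 0 0 0;-0.011 0.016 -0 0 0 0;-0 0 -0 0 0 0;-0 0 -0 0 0 0;-0 0 -0 0 0 0;-0 0 -0 0 0 0
```

Request:
move_arm(plan="-.009 .017 0 0 0 0;-.008 .018 0 0 0 0;-.009 .017 0 0 0 0;-.01 .017 0 0 0 0;-.01 .016 0 0 0 0;-.011 .016 0 0 0 0;0 0 0 0 0 0;0 0 0 0 0 0;0 0 0 0 0 0;0 0 0 0 0 0")

```text
time_s: 31.1
tool_pos: [564.7, 162.1, 228.4]
eef_rot: [0.681, 3.065, -0.009]
ft_force: [-1.6, -4.6, 5.0]
finger_gap: 21.3
grip_force: 31.7
```

```bash
python3 -c "
from h import *;c=cen();step(5.57,5,C=c,z=228.4)"
```

```text
[593.1 108.8] [ 0.1  0.1  0.  -0.   0.3 -0.1 -0.3 -0.1  0.   0.   0.1 -0.1  0.1  0.1
  0.1  0.1 -0.2 -0.3  0.1  0.   0.   0.4  0.3 -0.2]
a 5.448 r 60.4 windup 0.054 tap 5.394 Frad -3.3 Fz 5.0 gap 21.3 [564.7 162.1 228.4] 31.1
-0.008 0.006 0 0 0 0;-0.006 0.008 0 0 0 0;-0.006 0.007 0 0 0 0;-0.007 0.007 0 0 0 0;-0.007 0.007 0 0 0 0;0 0 0 0 0 0;0 0 0 0 0 0;0 0 0 0 0 0;0 0 0 0 0 0;0 0 0 0 0 0
```

Request:
move_arm(plan="-.008 .006 0 0 0 0;-.006 .007 0 0 0 0;-.006 .007 0 0 0 0;-.007 .007 0 0 0 0;-.007 .007 0 0 0 0;0 0 0 0 0 0;0 0 0 0 0 0;0 0 0 0 0 0;0 0 0 0 0 0;0 0 0 0 0 0")

```text
time_s: 32.1
tool_pos: [571.0, 165.0, 228.5]
eef_rot: [0.68, 3.066, -0.008]
ft_force: [-1.3, -4.9, 6.1]
finger_gap: 21.3
grip_force: 31.7
```

```bash
python3 -c "
from h import *;c=cen();step(5.65,4,C=c,z=228.4)"
```

```text
[593.1 108.8] [ 0.1  0.1  0.  -0.   0.2 -0.1  0.4 -0.3 -0.1  0.1  0.1  0.1 -0.1  0.1
  0.1  0.1  0.1 -0.2 -0.3  0.1  0.1  0.1  0.4  0.3 -0.1]
a 5.563 r 60.3 windup 0.045 tap 5.518 Frad -4.1 Fz 6.1 gap 21.3 [571.  165.  228.5] 32.1
-0.008 0.005 0 0 0 0;-0.006 0.006 0 0 0 0;-0.006 0.006 0 0 0 0;-0.007 0.006 0 0 0 0;0 -0 0 0 0 0;0 -0 0 0 0 0;0 -0 0 0 0 0;0 -0 0 0 0 0;0 -0 0 0 0 0;0 -0 0 0 0 0
```

Stop not felt yet; one small step more.

Request:
move_arm(plan="-.008 .005 0 0 0 0;-.007 .005 0 0 0 0;-.007 .005 0 0 0 0;-.007 .006 0 0 0 0;0 0 0 0 0 0;0 0 0 0 0 0;0 0 0 0 0 0;0 0 0 0 0 0;0 0 0 0 0 0;0 0 0 0 0 0")

```text
time_s: 33.1
tool_pos: [574.8, 166.3, 228.4]
eef_rot: [-0.679, -3.065, 0.009]
ft_force: [-5.8, -4.9, 6.3]
finger_gap: 21.2
grip_force: 32.1
```

```bash
python3 -c "
from h import *;c=cen();step(5.6,4,C=c,z=228.4)"
```

```text
[593.1 108.8] [ 0.1  0.1  0.  -0.   0.2 -0.1  0.3  0.3 -0.3 -0.1  0.1  0.1  0.1 -0.1
  0.2  0.1  0.1  0.1 -0.2 -0.3  0.1  0.1  0.1  0.4  0.3 -0.1]
a 5.630 r 60.3 windup 0.105 tap 5.525 Frad -2.9 Fz 6.3 gap 21.2 [574.8 166.3 228.4] 33.1
0.001 -0.004 -0 0 0 0;0.002 -0.002 -0 0 0 0;0.002 -0.002 -0 0 0 0;0.002 -0.002 -0 0 0 0;0 0 -0 0 0 0;0 0 -0 0 0 0;0 0 -0 0 0 0;0 0 -0 0 0 0;0 0 -0 0 0 0;0 0 -0 0 0 0
```

The stop is felt: wind-up rises while the tap stays at about 5.52. Now I relax the crank, let go and rise.

Request:
move_arm(plan=".008 -.006 0 0 0 0;.008 -.006 0 0 0 0;.008 -.005 0 0 0 0;.007 -.005 0 0 0 0;0 0 0 0 0 0;0 0 0 0 0 0;0 0 0 0 0 0;0 0 0 0 0 0;0 0 0 0 0 0;0 0 0 0 0 0")

```text
time_s: 34.1
tool_pos: [571.2, 165.1, 228.5]
eef_rot: [0.68, 3.065, -0.008]
ft_force: [-1.0, -5.8, 5.5]
finger_gap: 21.2
grip_force: 31.7
```

```bash
python3 -c "
from h import *;c=cen();step(5.5,4,C=c,z=228.4)"
```

```text
[593.  108.9] [ 0.1  0.1  0.  -0.   0.2 -0.   0.3  0.3  0.3 -0.2 -0.   0.1  0.1  0.1
 -0.2  0.2  0.2  0.1  0.1 -0.2 -0.3  0.2  0.1  0.1  0.4  0.3 -0.1]
a 5.567 r 60.3 windup 0.045 tap 5.522 Frad -5.0 Fz 5.5 gap 21.2 [571.2 165.1 228.5] 34.1
0.003 -0.006 0 0 0 0;0.004 -0.005 0 0 0 0;0.005 -0.005 0 0 0 0;0.004 -0.006 0 0 0 0;0 0 0 0 0 0;0 0 0 0 0 0;0 0 0 0 0 0;0 0 0 0 0 0;0 0 0 0 0 0;0 0 0 0 0 0
```

Request:
move_arm(plan=".003 -.006 0 0 0 0;.004 -.005 0 0 0 0;.005 -.005 0 0 0 0;.004 -.006 0 0 0 0;0 0 0 0 0 0;0 0 0 0 0 0;0 0 0 0 0 0;0 0 0 0 0 0;0 0 0 0 0 0;0 0 0 0 0 0")

```text
time_s: 35.1
tool_pos: [568.7, 164.1, 228.5]
eef_rot: [0.678, 3.063, -0.005]
ft_force: [1.5, -4.8, 3.6]
finger_gap: 21.2
grip_force: 31.4
```

Request:
move_arm(plan="0 0 0 0 0 0;0 0 0 0 0 0;0 0 0 0 0 0;0 0 0 0 0 0;0 0 0 0 0 0;0 0 0 0 0 0;0 0 0 0 0 0;0 0 0 0 0 0;0 0 0 0 0 0;0 0 0 0 0 0", jaw=0.5)

```text
time_s: 36.1
tool_pos: [567.0, 167.6, 228.0]
eef_rot: [0.674, 3.068, 0.0]
ft_force: [-0.8, -0.4, -0.4]
finger_gap: 42.8
grip_force: 0.0
```

Request:
move_arm(plan="0 0 -.05 0 0 0;0 0 -.05 0 0 0;0 0 -.1 0 0 0;0 0 -.1 0 0 0;0 0 -.1 0 0 0;0 0 -.1 0 0 0;0 0 -.1 0 0 0;0 0 0 0 0 0;0 0 0 0 0 0;0 0 0 0 0 0")

```text
time_s: 37.1
tool_pos: [566.6, 167.6, 317.1]
eef_rot: [-0.674, -3.067, 0.001]
ft_force: [-0.7, 0.0, 0.9]
finger_gap: 42.2
grip_force: 0.0
```

```bash
python3 - <<'E'
from h import *
st=env.state();print(st["tool_pos"],st["ft_force"])
p=env.get_image("wrist");cv2.imwrite("pics/w3.png",p["image"][:,:,::-1])
s=[593,108.8,-.345]
for r in env.mark_of("grip_centre",p)[:2]:
    X=atz(p,r["position"],223);v=X[:2]-[590,110.4];print(r["score"],X.round(1),np.hypot(*v),np.arctan2(*v)-.345+2*np.pi)
E
```

```text
[566.60098542 167.55849985 317.14656918] [-7.03453578e-01  8.28972808e-04  9.07166211e-01]
0.8 [565.4 164.6 223. ] 59.47085846714193 5.512182805961517
0.57 [579.6 119.6 223. ] 13.870278045294757 5.088287683763161
```

View pics/w3.png

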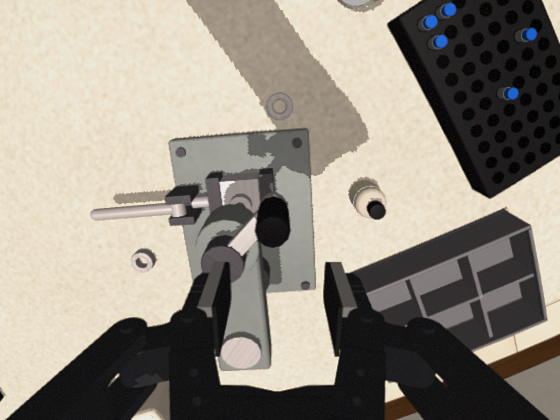

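The grip is free at (272,222), a crank angle of about 5.51. The lever is still level (tip at (95,213)), and the nuts and bottle are in place.

```bash
python3 -c "
from bench import env;print(env.finish_job())"
```

```text
the job is handed in; nothing more can be done
None
```

The job is handed in: lever clamped, both binds felt for and cleared by backing off, tap on its bottom stop (about 5.5 rad), crank relaxed and let go, at about 37 s; the hand-in returned no verdict.

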